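# Load the dosing unit and lock its drawer

## Robot

A 7-joint arm with a two-finger parallel gripper is mounted at the origin on the work surface. World frame = base frame: x ahead of the robot, y to its left, z up, the work surface at z = 0. Lengths are in mm, angles in rad, forces in N, time in s.
With the tool pointing down it reaches from about 350 to 900 mm from the base axis. Payload 8.1 kg.
Tool frame: the origin (TCP) lies on the mounting face of the last link; the fingertips stand 178 mm ahead of it and the grasp point (between the pads) lies 159 mm ahead of it; z points along the fingers, y is the line along which they close (so a half turn about z gives the same grasp; the last joint's range is limited). The gripper opens to 92 mm and grips with 3 to 60 N. Pads are 19 mm wide; open, the fingers measure 130 mm over their backs; the gripper's body (75 mm by 190 mm) begins 47 mm behind the grasp point.
Start: joints at [1.186, 0.434, 0.025, 1.573, -0.012, 1.134, -0.075], TCP at [173.779, -600.361, 404.742] pointing down, gripper open.
Joint ranges: [-2.62, 2.62], [-0.44, 2.09], [-1.27, 1.32], [0.08, 2.57], [-1.32, 4.46], [0.12, 2], [-2.74, 2.74]. Speed limits (rad/s): [2.22, 2.22, 3.01, 3.01, 3.14, 3.14, 3.14].

## Interface

Orientations are given as a rotation vector (axis times angle).
In Python, from rig import bot gives the robot as it stands.
- The arm moves only by the shell command python3 -m pendant 'ROWS'. ROWS is text: rows parted by semicolons, each of 7 numbers parted by spaces: the opening, from -1 (shut) to 1 (fully open), then the shift along the tool's x, y, z scaled (see below), then the turn, a rotation vector about the tool's x, y, z scaled (see below). In form: grip x y z wx wy wz; .... A call has 1 to 12 rows; each row shifts and turns the commanded pose from where the row before left it, along the tool's axes as they then stand; what a row does not reach is not made up. The controller multiplies each number of a shift by 0.5 m and each number of a turn by pi rad. A row lasts 1/12 s, in which the tool goes at most 41.7 mm and 7.16 degrees, less where a joint would pass 70% of its speed; a pose out of reach is approached as far as the arm can. A call with a number of a shift or a turn outside -1 to 1 is refused whole. A call with a gripper value outside its range is refused whole. The fingers move at their own pace and stop on an object; the grip force is fixed at half the most. Time passes only in rows, so rows that do not move let the fingers close. It gives the time, the measured TCP pose, the force, the opening and the grip force at its end, in the units of the state.
- bot.read_state(): the state, without advancing time (a new reading comes with each control period).
- bot.camera(name): name is "scene" or "top" or "wrist"; returns a dict with "frame" (480x640x3 uint8, blue, green, red), "fx", "fy", "cx", "cy" (pixels), "pose" (4x4, takes a point from camera to world coordinates). Camera axes: x right, y up, looking along -z (the intrinsics and any distortion apply to the point x, -y, -z); pixel columns grow to the right and rows downward; lengths in mm; the calibration is good to about 2 mm. A picture is of the moment at which its call begins. There is no depth.
- bot.close_job(): hands the job in; it is judged then, once.
The state is a dict: "time": time; "joint_pos": joint angles; "qd": joint speeds; "tau": joint torques, N m; "ee_pos": TCP position; "tool_rot": TCP orientation; "wrist_force": force on the tool from outside, world axes, zero at the start; "ft_torque": the same for the moment, N m; "grip_width": finger opening in mm; "grip_force": force on a finger pad.
Only numpy, scipy, OpenCV 4.12 (cv2) and the standard library are available. Lean on these libraries where they do the work, as an engineer would, in place of code of your own. Each camera call takes 0.05 s, during which the arm holds its last target. There are 200 camera calls.

## Task

Load the dosing unit: pull its drawer open, put every square dropper bottle that stands on the shelf into the drawer tray, and push the drawer fully shut. Only then lock it by pressing the black lever pad on top down until it clicks and stays down by itself; also slide the dose slider along its track until it is level with the spring clip on the rim behind it. Leave the tweezer, the feeding ring and the suction-cup holder where they are.

Things in the scene. Friction and masses are not known exactly. Their poses are not given: they have to be found in the camera images.
- unit: dosing unit, fixed white plastic box 180 mm deep (x -90 to +90), 300 wide (y -130 to +170), 88 tall; origin in its underside, front faces its -x. On top: dose slider and, at the left, lever (hinge at x +60, y +128, z 106 mm) with a catch block beside it (x -48 to -34, y 138 to 156, up to z 122 mm). The drawer front covers the front face (x -92 to -104, z 6 to 84 mm)
- drawer (a joint): drawer travel in m: 0 fully shut, 0.135 fully open; it slides along the unit's -x, takes about 2 N and stays where it is left
- drawer_handle (a point): middle of the drawer's steel bar handle: a round bar 9 mm thick and 100 mm long along the unit's y, 62 mm above the shelf, its axis 42 mm in front of the drawer front, free from above; moves with the drawer
- tray (a point): centre of the drawer tray's floor (12 mm above the shelf), moves with the drawer, axes as the unit's. Inside, the tray spans x -67 to +67, y -108 to +108 mm; walls 22 mm high. Outside it at the left a keeper plate 62 mm high stands at x -69, y +113 to +143 mm; the front panel's inner face is at x -96. Fully open, tray x -67 to +41 mm lies clear in front of the unit's box
- lever (a joint): lock lever angle in rad: 0 sprung up, 0.37 at its bottom stop. A detent catches it at about 0.32 and then holds it down; let go short of this it springs back up. About 8 N at the pad
- lever_pad (a point): centre of the top face of the black pad (36 x 32 mm) at the lever's free end; about 155 mm above the shelf when up, 111 when pressed home, moving in an arc of 137 mm radius about the hinge behind it. A steel pin below the pad drops behind the drawer front and locks the drawer; with the drawer not fully shut the pin may strike the keeper plate
- dose (a joint): dose slider position in m: 0 at the right end (unit's -y), 0.12 at the left end, growing along the unit's +y; about 1.5 N to move, stays where it is left
- dose_top (a point): centre of the top face of the slider's black grip: 28 mm along x, 20 mm along y, 40 mm tall below this point; top about 142 mm above the shelf
- clip: small steel spring clip 14 mm wide (y) clamped on the aluminium rim 49 mm behind the slider's track; fixed, it marks the dose. Origin at the middle of its lower edge, about 91 mm above the shelf, axes as the unit's; it stands up to 37 mm tall
- bottle0: dropper bottle, clear plastic: square body 30 x 30 x 36 mm with a round white twist cap (25 mm diameter, 13 mm tall) and a stub on top, 52 mm tall in all, about 40 g. Origin at the centre of its underside, z up through the cap, x and y square to its sides. Starts upright on the shelf; may be absent (None from the start)
- bottle1: dropper bottle, clear plastic: square body 30 x 30 x 36 mm with a round white twist cap (25 mm diameter, 13 mm tall) and a stub on top, 52 mm tall in all, about 40 g. Origin at the centre of its underside, z up through the cap, x and y square to its sides. Starts upright on the shelf; may be absent (None from the start)
- bottle2: dropper bottle, clear plastic: square body 30 x 30 x 36 mm with a round white twist cap (25 mm diameter, 13 mm tall) and a stub on top, 52 mm tall in all, about 40 g. Origin at the centre of its underside, z up through the cap, x and y square to its sides. Starts upright on the shelf; may be absent (None from the start)
- bottle3: dropper bottle, clear plastic: square body 30 x 30 x 36 mm with a round white twist cap (25 mm diameter, 13 mm tall) and a stub on top, 52 mm tall in all, about 40 g. Origin at the centre of its underside, z up through the cap, x and y square to its sides. Starts upright on the shelf; may be absent (None from the start)
- bottle4: dropper bottle, clear plastic: square body 30 x 30 x 36 mm with a round white twist cap (25 mm diameter, 13 mm tall) and a stub on top, 52 mm tall in all, about 40 g. Origin at the centre of its underside, z up through the cap, x and y square to its sides. Starts upright on the shelf; may be absent (None from the start)
- tweezer: stainless steel aquascaping tweezer lying flat, 200 mm long along its x, 8 mm high, to be left alone; origin at the middle of its underside
- feed_ring: red plastic floating feeding ring lying flat, 84 mm across, 12 mm high, to be left alone; origin at the centre of its underside
- suction_holder: grey suction-cup holder, cup 44 mm across, 38 mm tall with two prongs up, to be left alone; origin at the centre of its underside
Not all that is in view belongs to the job. What is shaped like the bottle1 but green is not meant. Leave any yellow look-alike of the bottle2 alone.

How it is judged:
By the outcome, as a careful person would: the job done as asked, in the order asked, and still so for the second after the job is handed in, with the robot touching nothing.
Of bottle0, bottle1, bottle2, bottle3, bottle4 only 3 to 5 are there at a start; the rules pass over those that are not, and their reading is None.
At some moment in a run one of bottle0, bottle1, bottle2, bottle3, bottle4 may be knocked a few centimetres aside while the robot is not near it.
Once in a run the grip may slacken for a moment while it holds something.
It also fails if it takes over 210 s, if anything falls off the work surface, if the arm or the gripper's body presses on something with over 40 N, if the wrist force passes 120 N, or if a joint passes its speed limit or range.

## Working session

There is one attempt and no reset: what is moved stays moved. The work goes in short steps, Python scripts to look and compute and a shell command to move; the robot and the scene stay as the last step left them, time stands still between calls to the robot, and variables do not carry over. Pictures are saved under pics/ and viewed, at most 14 in all, crops included, and the job is handed in when it is done.

```bash
mkdir -p pics; ls; python3 - <<'E'
from rig import bot
import cv2,numpy as np
for n in ("scene","top","wrist"):
    c=bot.camera(n); cv2.imwrite(f"pics/{n}0.png",c["frame"]); print(n,c["fx"],c["fy"],c["cx"],c["cy"],np.round(c["pose"],3).tolist(),[k for k in c])
s=bot.read_state(); print(s)
E
```

```text
pics
scene 550.8275273413818 550.8275273413818 318.24387788584363 245.75463912001567 [[0.886, -0.264, 0.38, 1082.802], [0.463, 0.528, -0.712, -935.495], [-0.013, 0.807, 0.59, 856.212], [0.0, 0.0, 0.0, 1.0]] ['frame', 'fx', 'fy', 'cx', 'cy', 'pose']
top 464.0731722162033 464.0731722162033 314.13191968966333 233.68175345655936 [[-0.014, 0.994, -0.112, 456.411], [-1.0, -0.017, -0.021, -7.185], [-0.022, 0.112, 0.993, 1210.413], [0.0, 0.0, 0.0, 1.0]] ['frame', 'fx', 'fy', 'cx', 'cy', 'pose']
wrist 399.80533534217307 399.80533534217307 317.15139808923186 241.16350877445248 [[0.278, 0.925, 0.257, 242.427], [-0.961, 0.268, 0.073, -579.749], [-0.002, -0.268, 0.964, 384.036], [0.0, 0.0, 0.0, 1.0]] ['frame', 'fx', 'fy', 'cx', 'cy', 'pose']
{'time': 0.15, 'joint_pos': array([ 1.18636143,  0.43505064,  0.02493038,  1.57387867, -0.01158619,
        1.13397119, -0.07513685]), 'qd': array([ 0.00063612, -0.00344708,  0.00104967, -0.00340275, -0.00042781,
        0.00208446,  0.00083726]), 'tau': array([ 1.44246289e-03, -6.68268442e+01,  9.85752046e-01, -3.14694214e+01,
       -6.05295505e-02,  3.93098651e-02,  1.55109069e-04]), 'ee_pos': array([ 173.76989273, -600.18062471,  404.13589528]), 'tool_rot': array([-3.10934294e+00, -4.40989234e-01,  4.12494396e-04]), 'wrist_force': array([ 0.08112789, -0.16946799, -0.43040644]), 'ft_torque': array([-0.00657142,  0.00726408, -0.02254319]), 'grip_force': 0.0, 'grip_width': 92.0538941875854}
```

View pics/scene0.png

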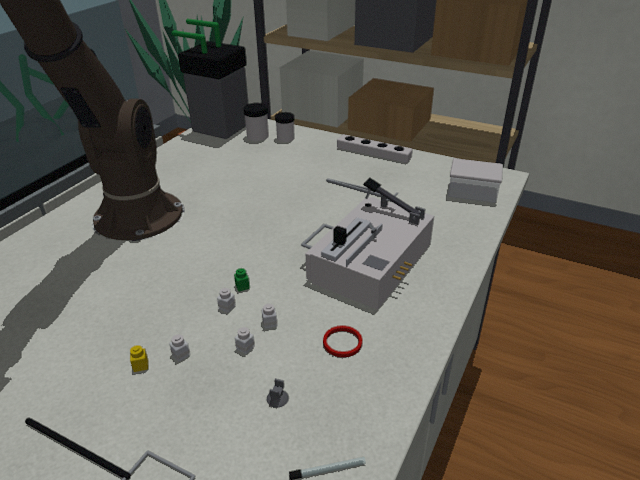

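View pics/top0.png

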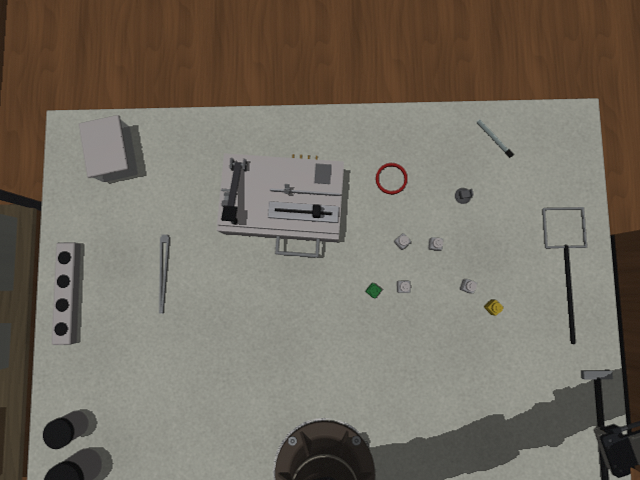

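Scene: the white unit at top-view (283,200) with its handle at (300,246). White bottles are at (403,241), (437,243), (404,286) and (467,285). Look-alikes are green (374,290) and yellow (494,307).

```bash
cat > h.py <<'E'
from rig import bot
import cv2,numpy as np
from scipy.spatial.transform import Rotation as R
def ray(c,u,v):
    d=np.array([(u-c["cx"])/c["fx"],-(v-c["cy"])/c["fy"],-1.]);P=np.array(c["pose"]);return P[:3,3],P[:3,:3]@d
def onz(c,u,v,z):
    o,d=ray(c,u,v);return (o+d*(z-o[2])/d[2])
def proj(c,p):
    P=np.array(c["pose"]);q=P[:3,:3].T@(np.array(p)-P[:3,3]);return np.array([c["cx"]-c["fx"]*q[0]/q[2],c["cy"]+c["fy"]*q[1]/q[2]])
def tri(obs):
    A=np.zeros((3,3));b=np.zeros(3)
    for c,u,v in obs:
        o,d=ray(c,u,v);d/=np.linalg.norm(d);M=np.eye(3)-np.outer(d,d);A+=M;b+=M@o
    return np.linalg.solve(A,b)
def st():
    s=bot.read_state();r=R.from_rotvec(s["tool_rot"]).as_matrix();return s,s["ee_pos"],r
def plan(x,y,z,yaw,n=None):
    """shift in tool axes (units of 0.5 m) to bring GRASP point to x,y,z with tool down, closing line (tool y) at yaw (rad, world, mod pi)."""
    s,p,r=st()
    tx=np.array([np.sin(yaw),-np.cos(yaw),0]);best=None
    for k in (0,np.pi):
        y_=np.array([np.cos(yaw+k),np.sin(yaw+k),0]);z_=np.array([0,0,-1.]);x_=np.cross(y_,z_)
        T=np.stack([x_,y_,z_],1);w=R.from_matrix(r.T@T).as_rotvec()
        if best is None or np.linalg.norm(w)<np.linalg.norm(best[1]):best=(T,w)
    T,w=best; g=np.array([x,y,z+159])
    print("turn",np.round(w/np.pi,4),"deg",np.round(np.degrees(w),1),"shift(before turn)",np.round(r.T@(g-p)/500,4),"shift(after turn)",np.round(T.T@(g-p)/500,4),"t",round(s["time"],2),"j7",round(s["joint_pos"][6],2))
E
python3 - <<'E'
from h import *
f=cv2.imread("pics/top0.png")
a=cv2.resize(f[140:270,205:355],None,fx=4,fy=4,interpolation=cv2.INTER_CUBIC)
b=cv2.resize(f[225:325,355:510],None,fx=4,fy=4,interpolation=cv2.INTER_CUBIC)
b=cv2.copyMakeBorder(b,0,0,0,0,0)
cv2.imwrite("pics/cu.png",a);cv2.imwrite("pics/cb.png",b)
g=cv2.cvtColor(f,cv2.COLOR_BGR2GRAY)
E
```

```text
(no output)
```

View pics/cu.png

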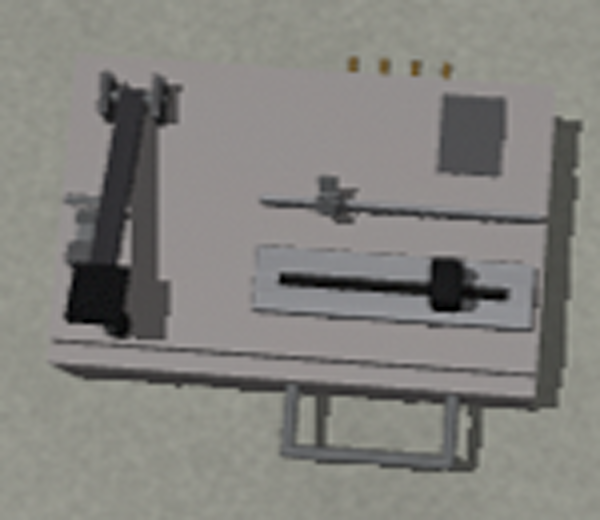

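View pics/cb.png

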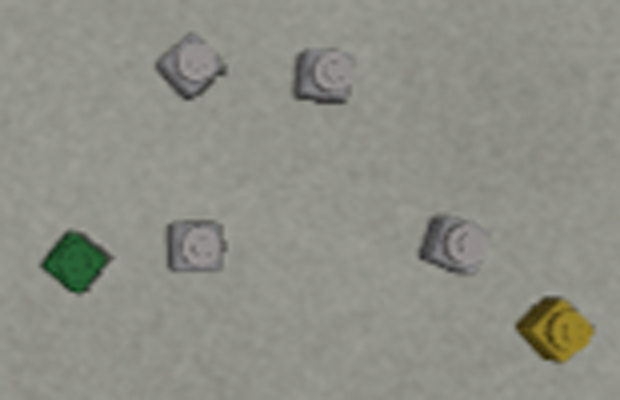

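The crops show four clear bottles with white caps at (404,240), (439,242), (406,286) and (471,286). The green one is at (374,290) and the yellow at (494,307); I leave both. The unit's handle runs from about (277,254) to (317,256), the slider grip is at (316,211), and the clip is near (288,187).

```bash
python3 - <<'E'
from h import *
t=bot.camera("top");sc=bot.camera("scene")
def q(u,v,z,ox,oy): return onz(t,ox+(u+.5)/4-.5,oy+(v+.5)/4-.5,z)
U=lambda u,v,z:q(u,v,z,205,140)
a,b=U(290,455,62),U(450,464,62);print("handle",a,b,np.linalg.norm(a-b))
a,b=U(55,341,87),U(535,374,87);d=a-b;print("front gap",a,b,np.linalg.norm(d),"yaw",np.degrees(np.arctan2(-d[0],d[1])))
print("rear right corner",U(553,88,88)," rear left",U(78,60,88))
print("dose",U(447,272,142),"pad",U(97,292,155),"hinge",U(140,97,106),"cliptop",U(330,180,128))
print("track ends",U(280,278,95),U(508,295,95))
B=lambda u,v,z:q(u,v,z,355,225)
for u,v in((196,60),(335,70),(203,246),(466,243),(566,332)):
    p=B(u,v,49);print("bottle",np.round(p,1),"scene px",np.round(proj(sc,p)))
f=cv2.imread("pics/scene0.png")
w=np.concatenate([cv2.resize(f[185:310,295:440],None,fx=4,fy=4,interpolation=cv2.INTER_CUBIC)],0);cv2.imwrite("pics/sc1.png",w)
E
```

```text
handle [538.49083107 109.21231281  62.        ] [531.35181519   9.95747913  62.        ] 99.51124337495352
front gap [608.99670587 250.72307054  87.        ] [583.73228113 -42.95416117  87.        ] 294.7619507002643 yaw -4.916927611935835
rear right corner [761.45883721 -57.59852097  88.        ]  rear left [785.30211522 237.6959517   88.        ]
dose [638.18808458   8.85001294 142.        ] pad [627.89749743 210.99528371 155.        ] hinge [756.02535638 195.51000266 106.        ] cliptop [697.22828122  77.8386406  128.        ]
track ends [644.30336711 111.41698579  95.        ] [631.37674994 -27.28294855  95.        ]
bottle [ 568.9 -207.1   49. ] scene px [268. 307.]
bottle [ 561.2 -293.3   49. ] scene px [243. 331.]
bottle [ 453.2 -207.3   49. ] scene px [224. 291.]
bottle [ 452.8 -369.    49. ] scene px [178. 337.]
bottle [ 397.7 -427.1   49. ] scene px [137. 347.]
```

View pics/sc1.png

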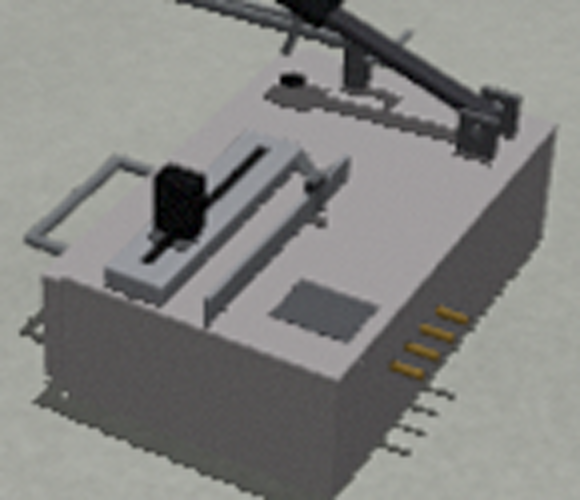

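Unit yaw is about -4.7°, with its origin at about (682,77.5). The handle length checks at 99.5 mm and the bottles are in reach. I go to the handle first.

```bash
python3 - <<'E'
from h import *
plan(537,84.5,245,np.radians(-4.7))
E
```

```text
turn [-2.000e-04 -1.000e-04 -3.842e-01] deg [ -0.   -0.  -69.2] shift(before turn) [ 1.0786 -1.1135  0.0014] shift(after turn) [1.4245e+00 6.1180e-01 7.0000e-04] t 0.25 j7 -0.08
```

```bash
python3 -m pendant '-0.2 0 0 0 0 0 -0.0384;-0.2 0 0 0 0 0 -0.0384;-0.2 0 0 0 0 0 -0.0384;-0.2 0 0 0 0 0 -0.0384;-0.2 0 0 0 0 0 -0.0384;-0.2 0 0 0 0 0 -0.0384;-0.2 0 0 0 0 0 -0.0384;-0.2 0 0 0 0 0 -0.0384;-0.2 0 0 0 0 0 -0.0384;-0.2 0 0 0 0 0 -0.0384'
python3 -m pendant '-0.2 0.068 0.029 0 0 0 0;-0.2 0.068 0.029 0 0 0 0;-0.2 0.068 0.029 0 0 0 0;-0.2 0.068 0.029 0 0 0 0;-0.2 0.068 0.029 0 0 0 0;-0.2 0.068 0.029 0 0 0 0;-0.2 0.068 0.029 0 0 0 0;-0.2 0.068 0.029 0 0 0 0;-0.2 0.068 0.029 0 0 0 0;-0.2 0.068 0.029 0 0 0 0;-0.2 0.068 0.029 0 0 0 0'
python3 -m pendant '-0.2 0.068 0.029 0 0 0 0;-0.2 0.068 0.029 0 0 0 0;-0.2 0.068 0.029 0 0 0 0;-0.2 0.068 0.029 0 0 0 0;-0.2 0.068 0.029 0 0 0 0;-0.2 0.068 0.029 0 0 0 0;-0.2 0.068 0.029 0 0 0 0;-0.2 0.068 0.029 0 0 0 0;-0.2 0.068 0.029 0 0 0 0;-0.2 0 0 0 0 0 0'
python3 - <<'E'
from h import *
plan(537,84.5,130,np.radians(-4.7)); s=st()[0]; print(s["grip_width"],s["ee_pos"],s["joint_pos"])
c=bot.camera("wrist");cv2.imwrite("pics/w1.png",c["frame"])
for p in((537,84.5,62),(697,78,91)):print(proj(c,p))
E
```

```text
time: 1.08
ee_pos: [173.7, -600.3, 404.6]
tool_rot: [-2.305, -2.134, -0.0]
wrist_force: [-0.4, 0.3, -0.0]
grip_width: 37.1
grip_force: 0.0
time: 2.0
ee_pos: [364.0, -239.1, 404.9]
tool_rot: [2.311, 2.127, -0.0]
wrist_force: [0.8, -0.9, -0.4]
grip_width: 36.7
grip_force: 0.0
time: 2.83
ee_pos: [520.6, 60.4, 405.2]
tool_rot: [-2.302, -2.135, -0.008]
wrist_force: [-0.8, -0.1, 1.0]
grip_width: 36.4
grip_force: 0.0
turn [ 0.0006 -0.0016  0.0023] deg [ 0.1 -0.3  0.4] shift(before turn) [0.0493 0.0287 0.2327] shift(after turn) [0.0507 0.0288 0.2324] t 2.83 j7 -0.52
36.44929534194698 [520.59166087  60.40881097 405.18775246] [ 0.28304398  0.34529029 -0.64692727  1.77793714  0.22760641  1.09107441
 -0.51555329]
[334.81953553 192.77445937]
[553.17227507 190.99491225]
```

View pics/w1.png

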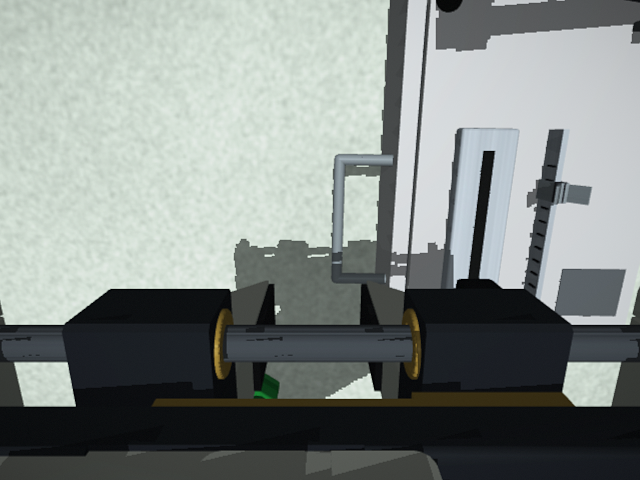

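Wrist view: bar at column 338, rows 155–280, matching the projection at (335,193) within 3 mm. The clip is at about (560,191), centred near row 190.

```bash
python3 -m pendant '-0.2 0.026 0.0165 0 0 0 0;-0.2 0.025 0.0165 0 0 0 0;-0.2 0 0 0.06 0 0 0;-0.2 0 0 0.06 0 0 0;-0.2 0 0 0.06 0 0 0;-0.2 0 0 0.06 0 0 0;-0.2 0 0 0.05 0 0 0;-0.2 0 0 0.04 0 0 0;-0.2 0 0 0.02 0 0 0;-0.2 0 0 0.01 0 0 0;-0.2 0 0 0 0 0 0;-0.2 0 0 0 0 0 0'
python3 -m pendant '-1 0 0 0 0 0 0;-1 0 0 0 0 0 0;-1 0 0 0 0 0 0;-1 0 0 0 0 0 0;-1 0 0 0 0 0 0'
python3 - <<'E'
from h import *
d=np.array([np.cos(np.radians(-4.7)),np.sin(np.radians(-4.7)),0])
s,p,r=st();g=p+159*r[:,2];print(g, "pull units",r.T@(-d)*.135/.5)
E
```

```text
time: 3.88
ee_pos: [537.9, 77.3, 225.6]
tool_rot: [2.311, 2.127, 0.001]
wrist_force: [0.5, 0.5, 0.7]
grip_width: 36.9
grip_force: 0.0
time: 4.3
ee_pos: [537.9, 77.4, 225.2]
tool_rot: [2.311, 2.127, 0.002]
wrist_force: [0.2, -1.5, 2.1]
grip_width: 8.4
grip_force: 28.9
[538.10575831  77.40876246  66.19257693] pull units [-2.12636031e-04 -2.69999680e-01 -3.57473987e-04]
```

```bash
python3 -m pendant '-1 0 -0.02 0 0 0 0;-1 0 -0.03 0 0 0 0;-1 0 -0.03 0 0 0 0;-1 0 -0.03 0 0 0 0;-1 0 -0.03 0 0 0 0;-1 0 -0.03 0 0 0 0;-1 0 -0.03 0 0 0 0;-1 0 -0.03 0 0 0 0;-1 0 -0.025 0 0 0 0;-1 0 -0.016 0 0 0 0;-1 0 0 0 0 0 0;-1 0 0 0 0 0 0'
python3 - <<'E'
from h import *
s,p,r=st();g=p+159*r[:,2];print(g)
E
```

```text
time: 5.3
ee_pos: [404.4, 89.0, 225.3]
tool_rot: [2.31, 2.126, 0.008]
wrist_force: [9.7, 1.2, -7.6]
grip_width: 7.9
grip_force: 30.0
[405.19162634  89.29340628  66.33087594]
```

```bash
python3 -m pendant '-1 0 0.003 0 0 0 0;-0.2 0 0 0 0 0 0;-0.2 0 0 0 0 0 0;-0.2 0 0 0 0 0 0;-0.2 0 0 0 0 0 0;-0.2 0 0 -0.05 0 0 0;-0.2 0 0 -0.075 0 0 0;-0.2 0 0 -0.075 0 0 0;-0.2 0 0 -0.075 0 0 0;-0.2 0 0 -0.075 0 0 0;0.2 0 0 -0.03 0 0 0;0.2 0 0 0 0 0 0'
python3 - <<'E'
from h import *
plan(508,-310,255,np.radians(-4.9))
E
```

```text
time: 6.3
ee_pos: [404.6, 89.0, 418.2]
tool_rot: [2.309, 2.124, 0.007]
wrist_force: [1.0, -0.2, 1.2]
grip_width: 46.1
grip_force: 0.0
turn [ 0.002  -0.0002  0.0007] deg [ 0.4 -0.   0.1] shift(before turn) [-0.7781  0.2724  0.0096] shift(after turn) [-0.7774  0.2743  0.0084] t 6.3 j7 -0.54
```

```bash
python3 -m pendant '0.2 -0.07 0.0247 0 0 0 0;0.2 -0.07 0.0247 0 0 0 0;0.2 -0.07 0.0247 0 0 0 0;0.2 -0.07 0.0247 0 0 0 0;0.2 -0.07 0.0247 0 0 0 0;0.2 -0.07 0.0247 0 0 0 0;0.2 -0.07 0.0247 0 0 0 0;0.2 -0.07 0.0247 0 0 0 0;0.2 -0.07 0.0247 0 0 0 0;0.2 -0.07 0.0247 0 0 0 0;0.2 -0.07 0.0247 0 0 0 0;0.2 0 0 0 0 0 0'
python3 -m pendant '0.2 0 0 0 0 0 0;0.2 0 0 0 0 0 0'
python3 - <<'E'
from h import *
c=bot.camera("wrist");cv2.imwrite("pics/w2.png",c["frame"]);s,p,r=st();print(p)
np.save("w2.npy",c,allow_pickle=True)
for p in ((568.9,-207.1),(561.2,-293.3),(453.2,-207.3),(452.8,-369)):print(proj(c,(*p,49)))
cv2.imwrite("pics/w2t.png",bot.camera("top")["frame"])
E
```

```text
time: 7.3
ee_pos: [506.7, -314.4, 412.1]
tool_rot: [-2.32, -2.117, 0.006]
wrist_force: [-0.3, -0.5, -0.7]
grip_width: 55.2
grip_force: 0.0
time: 7.47
ee_pos: [507.3, -305.8, 413.3]
tool_rot: [-2.309, -2.126, 0.001]
wrist_force: [0.7, 0.9, -0.6]
grip_width: 54.8
grip_force: 0.0
[ 507.44825137 -305.06178977  413.80937757]
[384.44052509  91.25346222]
[379.32847019 197.41318357]
[242.70003811 103.9699715 ]
[265.32254996 288.09574034]
```

View pics/w2.png

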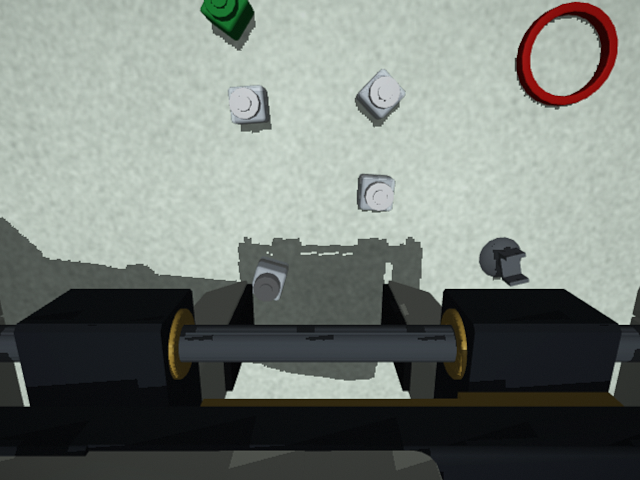

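Caps at (385,93), (377,195), (247,103) and, in shadow, (267,285). All agree with the top-view positions. I enlarge them for the body angles.

```bash
python3 - <<'E'
from h import *
f=cv2.imread("pics/w2.png");o=[]
for u,v in((381,95),(377,193),(248,105),(268,278)):
    k=f[v-32:v+32,u-32:u+32].astype(np.float32)
    k=np.clip((k-k.min())*255/(k.max()-k.min()),0,255).astype(np.uint8)
    o.append(cv2.resize(k,None,fx=4.5,fy=4.5,interpolation=cv2.INTER_CUBIC))
cv2.imwrite("pics/w2c.png",np.vstack([np.hstack(o[:2]),np.hstack(o[2:])]))
E
```

```text
(no output)
```

View pics/w2c.png

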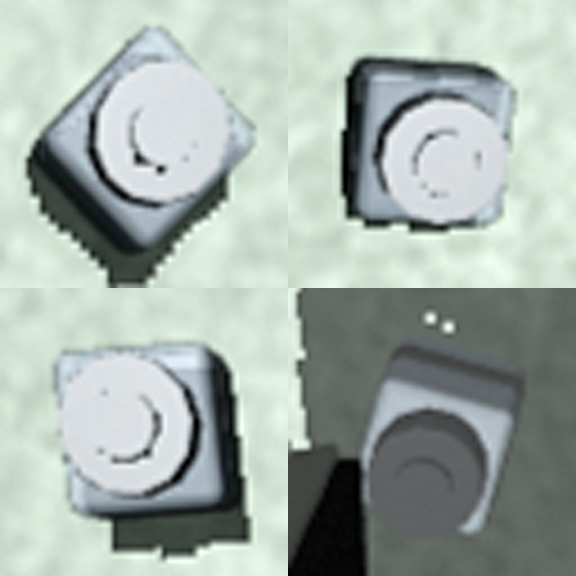

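```bash
python3 - <<'E'
from h import *
c=np.load("w2.npy",allow_pickle=True).item();t=bot.camera("top")
C=((381,95),(377,193),(248,105),(268,278))
E=[[(45,140),(150,28),(255,140)],[(362,68),(508,84)],[(62,356),(215,345)],[(385,380),(510,415)]]
K=[(160,132),(445,160),(128,425),(428,475)]
ref=((568.9,-207.1),(561.2,-293.3),(453.2,-207.3),(452.8,-369))
for i in range(4):
    ox,oy=(i%2)*288,(i//2)*288
    P=lambda q,z:onz(c,C[i][0]-32+(q[0]-ox)/4.5-.4,C[i][1]-32+(q[1]-oy)/4.5-.4,z)
    a=[P(q,36)for q in E[i]]
    print(i,"cap",np.round(P(K[i],49),1),ref[i],"yaws",[round(np.degrees(np.arctan2(*(n-m)[1::-1]))%90,1) for m,n in zip(a,a[1:])],[round(np.linalg.norm(n-m),1) for m,n in zip(a,a[1:])])
E
```

```text
0 cap [ 568.7 -207.6   49. ] (568.9, -207.1) yaws [np.float64(41.2), np.float64(41.8)] [np.float64(27.0), np.float64(28.2)]
1 cap [ 561.4 -292.2   49. ] (561.2, -293.3) yaws [np.float64(79.1)] [np.float64(29.1)]
2 cap [ 454.4 -206.7   49. ] (453.2, -207.3) yaws [np.float64(89.1)] [np.float64(28.7)]
3 cap [ 454.2 -368.2   49. ] (452.8, -369) yaws [np.float64(68.7)] [np.float64(27.2)]
```

```bash
cat >> h.py <<'E'
SL={'A':(550.9,134.5),'B':(543.1,44.9),'C':(514.1,137.7),'D':(506.3,48.1)}
BT={0:(568.7,-207.3,41.5),1:(561.3,-292.7,79),2:(453.8,-207,89),3:(453.5,-368.6,68.7)}
def check(ids):
    t=bot.camera("top");f=t["frame"];ref=cv2.imread("pics/top0.png")
    for i in ids:
        u,v=np.round(proj(t,(*BT[i][:2],25))).astype(int)
        r=cv2.matchTemplate(f[v-34:v+34,u-34:u+34],ref[v-10:v+10,u-10:u+10],cv2.TM_CCOEFF_NORMED);_,m,_,l=cv2.minMaxLoc(r)
        print("bottle",i,"score",round(m,2),"px shift",(l[0]-24,l[1]-24))
E
python3 - <<'E'
from h import *
check([0,1,2,3]); b=BT[0]; plan(*b[:2],90,np.radians(b[2]))
E
```

```text
bottle 0 score 1.0 px shift (0, 0)
bottle 1 score 1.0 px shift (0, 0)
bottle 2 score 1.0 px shift (0, 0)
bottle 3 score 0.43 px shift (-2, -6)
turn [-1.000e-04 -1.000e-04 -2.562e-01] deg [ -0.   -0.  -46.1] shift(before turn) [0.2046 0.1061 0.3315] shift(after turn) [0.0654 0.221  0.3315] t 7.67 j7 0.19
```

```bash
python3 -m pendant '0 0 0 0 0 0 -0.0366;0 0 0 0 0 0 -0.0366;0 0 0 0 0 0 -0.0366;0 0 0 0 0 0 -0.0366;0 0 0 0 0 0 -0.0366;0 0 0 0 0 0 -0.0366;0 0 0 0 0 0 -0.0366;0 0.0218 0.0737 0 0 0 0;0 0.0218 0.0737 0 0 0 0;0 0.0218 0.0737 0 0 0 0;0 0 0 0 0 0 0;0 0 0 0 0 0 0' | tail -4
python3 - <<'E'
from h import *
b=BT[0]; plan(*b[:2],28,np.radians(b[2]))
c=bot.camera("wrist")
E
```

```text
tool_rot: [1.284, 2.867, 0.002]
wrist_force: [-1.1, 0.0, -0.9]
grip_width: 46.0
grip_force: 0.0
turn [0.0004 0.     0.0014] deg [0.1 0.  0.3] shift(before turn) [-0.002  -0.0056  0.4564] shift(after turn) [-0.002  -0.005   0.4564] t 8.67 j7 0.72
```

```bash
python3 -m pendant '0 -0.002 -0.005 0.05 0 0 0;0 0 0 0.06 0 0 0;0 0 0 0.06 0 0 0;0 0 0 0.06 0 0 0;0 0 0 0.06 0 0 0;0 0 0 0.06 0 0 0;0 0 0 0.05 0 0 0;0 0 0 0.03 0 0 0;0 0 0 0.02 0 0 0;0 0 0 0.006 0 0 0;0 0 0 0 0 0 0;0 0 0 0 0 0 0'
python3 -m pendant '-1 0 0 0 0 0 0;-1 0 0 0 0 0 0;-1 0 0 0 0 0 0;-1 0 0 0 0 0 0;-1 0 0 0 0 0 0;-1 0 0 -0.03 0 0 0;-1 0 0 -0.06 0 0 0;-1 0 0 -0.07 0 0 0;-1 0 0 -0.07 0 0 0;-1 0 0 -0.06 0 0 0;-1 0 0 0 0 0 0'
python3 - <<'E'
from h import *
plan(*SL['A'],160,np.radians(85)); check([1,2,3])
E
```

```text
time: 9.72
ee_pos: [568.0, -211.7, 187.8]
tool_rot: [1.294, 2.861, -0.0]
wrist_force: [-0.0, -0.2, 0.5]
grip_width: 46.0
grip_force: 0.0
time: 10.63
ee_pos: [569.5, -210.9, 338.3]
tool_rot: [1.289, 2.855, 0.002]
wrist_force: [0.1, -0.3, -0.6]
grip_width: 29.8
grip_force: 30.0
turn [ 0.0005  0.003  -0.2423] deg [  0.1   0.5 -43.6] shift(before turn) [0.5432 0.4287 0.0364] shift(after turn) [0.0972 0.685  0.0385] t 10.63 j7 0.68
bottle 1 score 0.43 px shift (17, 14)
bottle 2 score 1.0 px shift (0, 0)
bottle 3 score 0.37 px shift (-20, -16)
```

```bash
python3 -m pendant '-1 0 0 0 0 0 -0.0346;-1 0 0 0 0 0 -0.0346;-1 0 0 0 0 0 -0.0346;-1 0 0 0 0 0 -0.0346;-1 0 0 0 0 0 -0.0346;-1 0 0 0 0 0 -0.0346;-1 0 0 0 0 0 -0.0346;-1 0 0 0 0 0 0' |tail -2
python3 -m pendant '-1 0.0097 0.0685 0 0 0 0;-1 0.0097 0.0685 0 0 0 0;-1 0.0097 0.0685 0 0 0 0;-1 0.0097 0.0685 0 0 0 0;-1 0.0097 0.0685 0 0 0 0;-1 0.0097 0.0685 0 0 0 0;-1 0.0097 0.0685 0 0 0 0;-1 0.0097 0.0685 0 0 0 0;-1 0.0097 0.0685 0 0 0 0;-1 0.0097 0.0685 0 0 0 0;-1 0 0 0 0 0 0' |tail -2
python3 -m pendant '-1 0 0 0 0 0 0;-1 0 0 0 0 0 0;-1 0 0 0 0 0 0;-1 0 0 0 0 0 0' 
python3 - <<'E'
from h import *
plan(*SL['A'],42,np.radians(85)); check([1,2,3])
c=bot.camera("wrist");cv2.imwrite("pics/w3.png",c["frame"])
t=bot.camera("top")
for k in SL: print(k,proj(c,(*SL[k],12)),proj(t,(*SL[k],12)))
cv2.imwrite("pics/t3.png",t["frame"])
E
```

```text
grip_width: 29.9
grip_force: 30.0
grip_width: 30.0
grip_force: 30.0
time: 12.6
ee_pos: [549.7, 132.6, 331.3]
tool_rot: [-0.143, -3.138, 0.001]
wrist_force: [-0.2, 0.0, -0.1]
grip_width: 29.7
grip_force: 30.0
turn [-0.0003 -0.0002 -0.0012] deg [-0.1 -0.  -0.2] shift(before turn) [-0.0022  0.0043  0.2606] shift(after turn) [-0.0021  0.0041  0.2606] t 12.6 j7 0.72
bottle 1 score 1.0 px shift (0, 0)
bottle 2 score 0.63 px shift (0, 0)
bottle 3 score 1.0 px shift (0, 0)
A [319.28946137 229.23878303] [269.32997464 250.09728469]
B [202.65843691 229.68471735] [303.86986561 252.556281  ]
C [319.15570239 181.13398943] [268.14195281 264.3130696 ]
D [198.67476019 181.61578026] [302.79641625 266.81270039]
```

View pics/w3.png

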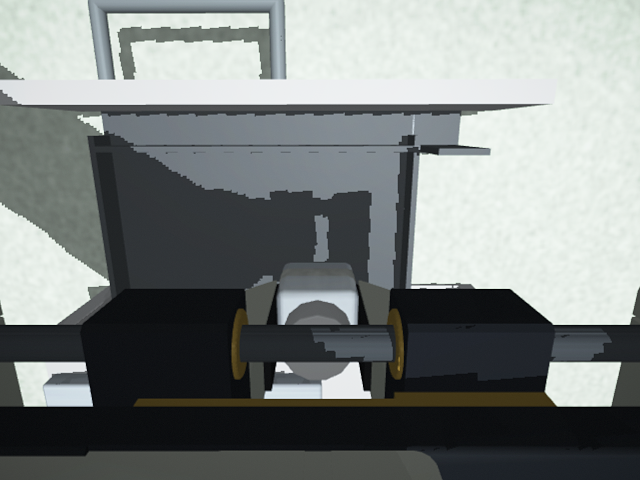

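Wrist view: tray floor spans columns 118–403 with its front wall at row ~153, and the slots project where expected. The bottle is held upright over slot A.

```bash
python3 -m pendant '-1 -0.002 0.004 0.05 0 0 0;-1 0 0 0.05 0 0 0;-1 0 0 0.05 0 0 0;-1 0 0 0.05 0 0 0;-1 0 0 0.03 0 0 0;-1 0 0 0.02 0 0 0;-1 0 0 0.0106 0 0 0;-1 0 0 0 0 0 0;-1 0 0 0 0 0 0;-1 0 0 0 0 0 0'
python3 -m pendant '0 0 0 0 0 0 0;0 0 0 0 0 0 0;0 0 0 0 0 0 0;0 0 0 0 0 0 0;0 0 0 -0.03 0 0 0;0 0 0 -0.06 0 0 0;0 0 0 -0.07 0 0 0;0 0 0 -0.07 0 0 0;0 0 0 0 0 0 0;0 0 0 0 0 0 0'
python3 - <<'E'
from h import *
check([1,2,3]);b=BT[1]; plan(*b[:2],160,np.radians(b[2]));
E
```

```text
time: 13.58
ee_pos: [551.0, 136.3, 202.5]
tool_rot: [0.138, 3.137, 0.001]
wrist_force: [0.0, -0.4, 0.3]
grip_width: 30.0
grip_force: 30.0
time: 14.42
ee_pos: [551.1, 136.5, 318.6]
tool_rot: [0.138, 3.134, 0.002]
wrist_force: [0.0, 0.3, -1.1]
grip_width: 45.9
grip_force: 0.0
bottle 1 score 1.0 px shift (0, 0)
bottle 2 score 0.61 px shift (0, 0)
bottle 3 score 1.0 px shift (0, 0)
turn [-0.      0.0004  0.0331] deg [-0.   0.1  6. ] shift(before turn) [-0.0968 -0.8521 -0.0039] shift(after turn) [-0.1846 -0.8375 -0.0042] t 14.47 j7 0.71
```

```bash
python3 -m pendant '0 0 0 0 0 0 0.0331;0 -0.0154 -0.0698 0 0 0 0;0 -0.0154 -0.0698 0 0 0 0;0 -0.0154 -0.0698 0 0 0 0;0 -0.0154 -0.0698 0 0 0 0;0 -0.0154 -0.0698 0 0 0 0;0 -0.0154 -0.0698 0 0 0 0;0 -0.0154 -0.0698 0 0 0 0;0 -0.0154 -0.0698 0 0 0 0;0 -0.0154 -0.0698 0 0 0 0;0 -0.0154 -0.0698 0 0 0 0;0 -0.0154 -0.0698 0 0 0 0' |tail -1
python3 -m pendant '0 -0.0154 -0.0698 0 0 0 0;0 0 0 0 0 0 0;0 0 0 0 0 0 0;0 0 0 0 0 0 0;0 0 0 0 0 0 0' |tail -1
python3 - <<'E'
from h import *
check([1,2,3]);b=BT[1]; plan(*b[:2],28,np.radians(b[2]));
E
```

```text
grip_force: 0.0
grip_force: 0.0
bottle 1 score 0.43 px shift (5, -24)
bottle 2 score 1.0 px shift (0, 0)
bottle 3 score 0.36 px shift (24, -21)
turn [ 0.0002 -0.0003  0.0009] deg [ 0.  -0.   0.2] shift(before turn) [-0.0003 -0.0037  0.258 ] shift(after turn) [-1.00e-04 -3.50e-03  2.58e-01] t 15.93 j7 1.37
```

```bash
python3 -m pendant '0 0 -0.003 0.05 0 0 0;0 0 0 0.05 0 0 0;0 0 0 0.05 0 0 0;0 0 0 0.05 0 0 0;0 0 0 0.03 0 0 0;0 0 0 0.02 0 0 0;0 0 0 0.008 0 0 0;0 0 0 0 0 0 0;0 0 0 0 0 0 0' | tail -5
python3 -m pendant '-1 0 0 0 0 0 0;-1 0 0 0 0 0 0;-1 0 0 0 0 0 0;-1 0 0 0 0 0 0;-1 0 0 0 0 0 0;-1 0 0 -0.03 0 0 0;-1 0 0 -0.06 0 0 0;-1 0 0 -0.07 0 0 0;-1 0 0 -0.07 0 0 0;-1 0 0 -0.03 0 0 0;-1 0 0 0 0 0 0;-1 0 0 0 0 0 0'
python3 - <<'E'
from h import *
plan(*SL['B'],160,np.radians(85)); check([2,3])
E
```

```text
ee_pos: [561.7, -293.9, 188.4]
tool_rot: [0.3, 3.126, -0.0]
wrist_force: [0.0, 0.3, 0.5]
grip_width: 45.8
grip_force: 0.0
time: 17.68
ee_pos: [561.2, -294.1, 319.1]
tool_rot: [0.301, 3.125, -0.002]
wrist_force: [-0.6, 0.6, -0.6]
grip_width: 30.5
grip_force: 3.0
turn [-0.0003  0.0007 -0.0333] deg [-0.1  0.1 -6. ] shift(before turn) [ 0.1649  0.6586 -0.0008] shift(after turn) [9.520e-02 6.722e-01 2.000e-04] t 17.68 j7 1.37
bottle 2 score 1.0 px shift (0, 0)
bottle 3 score 0.31 px shift (0, 0)
```

```bash
python3 -m pendant '-1 0 0 0 0 0 0;-1 0 0 0 0 0 0;-1 0 0 0 0 0 0;-1 0 0 0 0 0 0;-1 0 0 0 0 0 0;-1 0 0 0 0 0 0;-1 0 0 0 0 0 0;-1 0 0 0 0 0 0'
python3 - <<'E'
from h import *
plan(*SL['B'],160,np.radians(85))
c=bot.camera("wrist");cv2.imwrite("pics/w4.png",c["frame"])
cv2.imwrite("pics/w4c.png",np.hstack([c["frame"][230:420,200:440],cv2.imread("pics/w3.png")[230:420,200:440]]))
E
```

```text
time: 18.4
ee_pos: [561.2, -294.0, 317.4]
tool_rot: [-0.301, -3.127, -0.0]
wrist_force: [0.1, -0.1, -0.1]
grip_width: 29.9
grip_force: 29.8
turn [ 0.     -0.     -0.0332] deg [ 0. -0. -6.] shift(before turn) [ 0.1646  0.6586 -0.0031] shift(after turn) [ 0.0951  0.6721 -0.0032] t 18.4 j7 1.37
```

View pics/w4c.png

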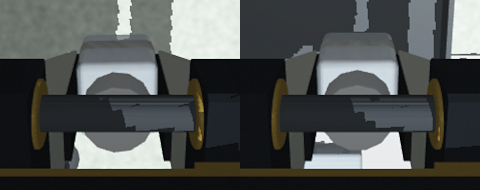

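The grip slackened and recovered; the bottle (left) sits in the fingers just as the first one did (right).

```bash
python3 -m pendant '-1 0 0 0 0 0 -0.0332;-1 0.0095 0.0672 0 0 0 0;-1 0.0095 0.0672 0 0 0 0;-1 0.0095 0.0672 0 0 0 0;-1 0.0095 0.0672 0 0 0 0;-1 0.0095 0.0672 0 0 0 0;-1 0.0095 0.0672 0 0 0 0;-1 0.0095 0.0672 0 0 0 0;-1 0.0095 0.0672 0 0 0 0;-1 0.0095 0.0672 0 0 0 0;-1 0.0095 0.0672 0 0 0 0;-1 0 0 0 0 0 0' |tail -1
python3 -m pendant '-1 0 0 0 0 0 0;-1 0 0 0 0 0 0;-1 0 0 0 0 0 0;-1 0 0 0 0 0 0' | tail -2
python3 - <<'E'
from h import *
plan(*SL['B'],42,np.radians(85)); check([2,3])
E
```

```text
grip_force: 29.8
grip_width: 29.9
grip_force: 29.8
turn [-0.0002 -0.0001 -0.0008] deg [-0.  -0.  -0.1] shift(before turn) [0.0008 0.0034 0.2325] shift(after turn) [0.0008 0.0032 0.2325] t 19.78 j7 0.87
bottle 2 score 0.32 px shift (5, -3)
bottle 3 score 1.0 px shift (0, 0)
```

```bash
python3 -m pendant '-1 0 0.003 0.05 0 0 0;-1 0 0 0.05 0 0 0;-1 0 0 0.05 0 0 0;-1 0 0 0.04 0 0 0;-1 0 0 0.02 0 0 0;-1 0 0 0.0145 0 0 0;-1 0 0 0.008 0 0 0;-1 0 0 0 0 0 0;-1 0 0 0 0 0 0;-1 0 0 0 0 0 0' | tail -5
python3 -m pendant '0 0 0 0 0 0 0;0 0 0 0 0 0 0;0 0 0 0 0 0 0;0 0 0 0 0 0 0;0 0 0 -0.03 0 0 0;0 0 0 -0.06 0 0 0;0 0 0 -0.07 0 0 0;0 0 0 -0.07 0 0 0;0 0 0 0 0 0 0;0 0 0 0 0 0 0' | tail -5
python3 - <<'E'
from h import *
check([2,3]);b=BT[3]; plan(*b[:2],160,np.radians(b[2]));
E
```

```text
ee_pos: [543.8, 46.4, 202.2]
tool_rot: [0.137, 3.137, 0.0]
wrist_force: [-0.3, -0.8, -1.0]
grip_width: 29.6
grip_force: 29.8
ee_pos: [543.9, 46.5, 318.2]
tool_rot: [0.138, 3.134, 0.0]
wrist_force: [-0.1, -0.5, -0.6]
grip_width: 45.9
grip_force: 0.0
bottle 2 score 0.32 px shift (13, 15)
bottle 3 score 1.0 px shift (0, 0)
turn [-0.      0.0004  0.0904] deg [-0.   0.1 16.3] shift(before turn) [ 0.1062 -0.842  -0.0045] shift(after turn) [-0.1339 -0.838  -0.0047] t 21.55 j7 0.86
```

```bash
python3 -m pendant '0 0 0 0 0 0 0.0301;0 0 0 0 0 0 0.0301;0 0 0 0 0 0 0.0301;0 -0.0112 -0.0698 0 0 0 0;0 -0.0112 -0.0698 0 0 0 0;0 -0.0112 -0.0698 0 0 0 0;0 -0.0112 -0.0698 0 0 0 0;0 -0.0112 -0.0698 0 0 0 0;0 -0.0112 -0.0698 0 0 0 0;0 -0.0112 -0.0698 0 0 0 0;0 -0.0112 -0.0698 0 0 0 0;0 -0.0112 -0.0698 0 0 0 0' |tail -1
python3 -m pendant '0 -0.0112 -0.0698 0 0 0 0;0 -0.0112 -0.0698 0 0 0 0;0 -0.0112 -0.0698 0 0 0 0;0 0 0 0 0 0 0;0 0 0 0 0 0 0;0 0 0 0 0 0 0;0 0 0 0 0 0 0' |tail -1
python3 - <<'E'
from h import *
check([2,3]);b=BT[3]; plan(*b[:2],28,np.radians(b[2]));
c=bot.camera("wrist");cv2.imwrite("pics/w5.png",c["frame"]);print(proj(c,(*b[:2],49)))
E
```

```text
grip_force: 0.0
grip_force: 0.0
bottle 2 score 1.0 px shift (0, 0)
bottle 3 score 0.38 px shift (-3, -24)
turn [ 0.0002 -0.0003  0.001 ] deg [ 0.  -0.   0.2] shift(before turn) [ 0.0004 -0.0044  0.2576] shift(after turn) [ 0.0006 -0.0042  0.2576] t 23.18 j7 1.41
[313.11098505 246.95105663]
```

```bash
python3 -m pendant '0 0 -0.003 0.05 0 0 0;0 0 0 0.05 0 0 0;0 0 0 0.05 0 0 0;0 0 0 0.05 0 0 0;0 0 0 0.03 0 0 0;0 0 0 0.02 0 0 0;0 0 0 0.008 0 0 0;0 0 0 0 0 0 0;0 0 0 0 0 0 0' | tail -5
python3 -m pendant '-1 0 0 0 0 0 0;-1 0 0 0 0 0 0;-1 0 0 0 0 0 0;-1 0 0 0 0 0 0;-1 0 0 0 0 0 0;-1 0 0 -0.03 0 0 0;-1 0 0 -0.06 0 0 0;-1 0 0 -0.07 0 0 0;-1 0 0 -0.07 0 0 0;-1 0 0 -0.03 0 0 0;-1 0 0 0 0 0 0;-1 0 0 0 0 0 0'
python3 - <<'E'
from h import *
plan(*SL['D'],160,np.radians(85)); check([2])
E
```

```text
ee_pos: [454.1, -369.6, 188.0]
tool_rot: [0.579, 3.087, -0.001]
wrist_force: [1.1, 0.3, 0.3]
grip_width: 46.1
grip_force: 0.0
time: 24.98
ee_pos: [453.5, -369.9, 317.9]
tool_rot: [0.58, 3.086, -0.002]
wrist_force: [0.4, -0.5, -1.1]
grip_width: 30.0
grip_force: 30.0
turn [-0.0004  0.0005 -0.0905] deg [ -0.1   0.1 -16.3] shift(before turn) [ 0.2051  0.8174 -0.0032] shift(after turn) [-0.0323  0.8421 -0.0021] t 24.98 j7 1.41
bottle 2 score 1.0 px shift (0, 0)
```

```bash
python3 -m pendant '-1 0 0 0 0 0 -0.0302;-1 0 0 0 0 0 -0.0302;-1 0 0 0 0 0 -0.0301;-1 -0.0027 0.0702 0 0 0 0;-1 -0.0027 0.0702 0 0 0 0;-1 -0.0027 0.0702 0 0 0 0;-1 -0.0027 0.0702 0 0 0 0;-1 -0.0027 0.0702 0 0 0 0;-1 -0.0027 0.0702 0 0 0 0;-1 -0.0027 0.0702 0 0 0 0;-1 -0.0027 0.0702 0 0 0 0;-1 -0.0027 0.0702 0 0 0 0' |tail -1
python3 -m pendant '-1 -0.0027 0.0702 0 0 0 0;-1 -0.0027 0.0702 0 0 0 0;-1 -0.0027 0.0702 0 0 0 0;-1 0 0 0 0 0 0;-1 0 0 0 0 0 0;-1 0 0 0 0 0 0;-1 0 0 0 0 0 0;-1 0 0 0 0 0 0' | tail -2
python3 - <<'E'
from h import *
plan(*SL['D'],42,np.radians(85)); check([2])
E
```

```text
grip_force: 30.0
grip_width: 30.0
grip_force: 30.0
turn [-0.0003 -0.0004 -0.0006] deg [-0.  -0.1 -0.1] shift(before turn) [-0.0006  0.0028  0.2311] shift(after turn) [-0.0003  0.0026  0.2311] t 26.7 j7 0.85
bottle 2 score 0.57 px shift (0, 0)
```

```bash
python3 -m pendant '-1 0 0.003 0.05 0 0 0;-1 0 0 0.05 0 0 0;-1 0 0 0.05 0 0 0;-1 0 0 0.04 0 0 0;-1 0 0 0.02 0 0 0;-1 0 0 0.013 0 0 0;-1 0 0 0.008 0 0 0;-1 0 0 0 0 0 0;-1 0 0 0 0 0 0;-1 0 0 0 0 0 0' | tail -5
python3 -m pendant '0 0 0 0 0 0 0;0 0 0 0 0 0 0;0 0 0 0 0 0 0;0 0 0 0 0 0 0;0 0 0 -0.03 0 0 0;0 0 0 -0.06 0 0 0;0 0 0 -0.07 0 0 0;0 0 0 -0.07 0 0 0;0 0 0 0 0 0 0;0 0 0 0 0 0 0' | tail -5
python3 - <<'E'
from h import *
check([2]);b=BT[2]; plan(*b[:2],160,np.radians(b[2]));
E
```

```text
ee_pos: [506.7, 50.0, 202.6]
tool_rot: [0.136, 3.137, 0.0]
wrist_force: [0.8, 0.0, -0.4]
grip_width: 29.7
grip_force: 30.0
ee_pos: [506.9, 50.1, 318.6]
tool_rot: [0.137, 3.135, 0.0]
wrist_force: [-0.2, 0.3, -0.7]
grip_width: 45.9
grip_force: 0.0
bottle 2 score 0.59 px shift (0, 0)
turn [-0.0001  0.0004 -0.0222] deg [-0.   0.1 -4. ] shift(before turn) [ 0.0599 -0.5207 -0.0037] shift(after turn) [ 0.0961 -0.5152 -0.0038] t 28.47 j7 0.85
```

```bash
python3 -m pendant '0 0 0 0 0 0 -0.0222;0 0.012 -0.0644 0 0 0 0;0 0.012 -0.0644 0 0 0 0;0 0.012 -0.0644 0 0 0 0;0 0.012 -0.0644 0 0 0 0;0 0.012 -0.0644 0 0 0 0;0 0.012 -0.0644 0 0 0 0;0 0.012 -0.0644 0 0 0 0;0 0.012 -0.0644 0 0 0 0;0 0 0 0 0 0 0;0 0 0 0 0 0 0;0 0 0 0 0 0 0' |tail -1
python3 - <<'E'
from h import *
check([2]);b=BT[2]; plan(*b[:2],28,np.radians(b[2]));
E
```

```text
grip_force: 0.0
bottle 2 score 0.43 px shift (-22, -10)
turn [ 0.0004 -0.0003  0.0006] deg [ 0.1 -0.1  0.1] shift(before turn) [-1.000e-04 -2.900e-03  2.581e-01] shift(after turn) [ 1.000e-04 -2.600e-03  2.581e-01] t 29.52 j7 1.44
```

```bash
python3 -m pendant '0 0 -0.002 0.05 0 0 0;0 0 0 0.05 0 0 0;0 0 0 0.05 0 0 0;0 0 0 0.05 0 0 0;0 0 0 0.03 0 0 0;0 0 0 0.02 0 0 0;0 0 0 0.008 0 0 0;0 0 0 0 0 0 0;0 0 0 0 0 0 0' | tail -5
python3 -m pendant '-1 0 0 0 0 0 0;-1 0 0 0 0 0 0;-1 0 0 0 0 0 0;-1 0 0 0 0 0 0;-1 0 0 0 0 0 0;-1 0 0 -0.03 0 0 0;-1 0 0 -0.06 0 0 0;-1 0 0 -0.07 0 0 0;-1 0 0 -0.07 0 0 0;-1 0 0 -0.03 0 0 0;-1 0 0 0 0 0 0;-1 0 0 0 0 0 0'
python3 - <<'E'
from h import *
plan(*SL['C'],160,np.radians(85)); cv2.imwrite("pics/t6.png",bot.camera("top")["frame"])
E
```

```text
ee_pos: [454.4, -207.3, 188.3]
tool_rot: [0.025, 3.141, -0.0]
wrist_force: [0.1, -0.3, 1.1]
grip_width: 45.8
grip_force: 0.0
time: 31.27
ee_pos: [453.9, -208.1, 318.4]
tool_rot: [0.028, 3.14, -0.002]
wrist_force: [0.1, -1.0, -0.5]
grip_width: 29.2
grip_force: 30.0
turn [-0.0004  0.0005  0.0221] deg [-0.1  0.1  4. ] shift(before turn) [-0.1081  0.6936 -0.002 ] shift(after turn) [-0.0597  0.6994 -0.0012] t 31.27 j7 1.44
```

```bash
python3 -m pendant '-1 0 0 0 0 0 0.0221;-1 -0.006 0.07 0 0 0 0;-1 -0.006 0.07 0 0 0 0;-1 -0.006 0.07 0 0 0 0;-1 -0.006 0.07 0 0 0 0;-1 -0.006 0.07 0 0 0 0;-1 -0.006 0.07 0 0 0 0;-1 -0.006 0.07 0 0 0 0;-1 -0.006 0.07 0 0 0 0;-1 -0.006 0.07 0 0 0 0;-1 -0.006 0.07 0 0 0 0' |tail -1
python3 -m pendant '-1 0 0 0 0 0 0;-1 0 0 0 0 0 0;-1 0 0 0 0 0 0;-1 0 0 0 0 0 0;-1 0 0 0 0 0 0' | tail -2
python3 - <<'E'
from h import *
plan(*SL['C'],42,np.radians(85))
c=bot.camera("wrist");cv2.imwrite("pics/w7.png",c["frame"])
E
```

```text
grip_force: 30.0
grip_width: 29.8
grip_force: 30.0
turn [-0.0004 -0.0003 -0.0004] deg [-0.1 -0.1 -0.1] shift(before turn) [-2.00e-04  2.30e-03  2.32e-01] shift(after turn) [-0.      0.0021  0.232 ] t 32.65 j7 0.68
```

```bash
python3 -m pendant '-1 0 0.002 0.05 0 0 0;-1 0 0 0.05 0 0 0;-1 0 0 0.05 0 0 0;-1 0 0 0.04 0 0 0;-1 0 0 0.02 0 0 0;-1 0 0 0.014 0 0 0;-1 0 0 0.008 0 0 0;-1 0 0 0 0 0 0;-1 0 0 0 0 0 0;-1 0 0 0 0 0 0' | tail -5
python3 -m pendant '0 0 0 0 0 0 0;0 0 0 0 0 0 0;0 0 0 0 0 0 0;0 0 0 0 0 0 0;0 0 0 -0.03 0 0 0;0 0 0 -0.06 0 0 0;0 0 0 -0.07 0 0 0;0 0 0 -0.07 0 0 0;0 0 0 -0.07 0 0 0;0 0 0 -0.05 0 0 0;0 0 0 0 0 0 0;0 0 0 0 0 0 0' | tail -5
python3 - <<'E'
from h import *
t=bot.camera("top")["frame"];s=bot.camera("scene")["frame"]
cv2.imwrite("pics/s8.png",np.hstack([cv2.resize(s[160:400,150:450],None,fx=1.3,fy=1.3),cv2.resize(t[140:360,230:510],(390,312))]))
plan(400,78,240,np.radians(-5))
E
```

```text
ee_pos: [514.5, 139.4, 202.6]
tool_rot: [0.136, 3.137, 0.001]
wrist_force: [-0.1, 0.5, -0.1]
grip_width: 30.1
grip_force: 30.0
ee_pos: [514.3, 139.4, 378.1]
tool_rot: [0.136, 3.136, 0.001]
wrist_force: [0.6, -0.4, -0.6]
grip_width: 45.8
grip_force: 0.0
turn [-0.000e+00 -4.000e-04 -4.998e-01] deg [ -0.   -0.1 -90. ] shift(before turn) [ 0.2163 -0.1411 -0.0459] shift(after turn) [ 0.1412  0.2162 -0.0462] t 34.63 j7 0.74
```

View pics/s8.png

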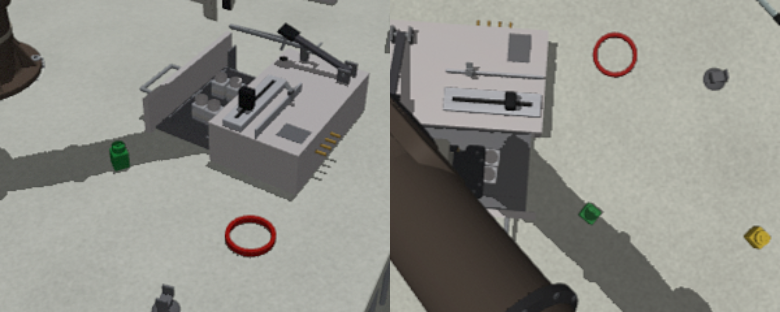

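All four bottles stand upright in the tray; only the green and yellow look-alikes remain on the shelf. Now back to the handle.

```bash
python3 -m pendant '-0.2 0 0 0 0 0 0.0385;-0.2 0 0 0 0 0 0.0385;-0.2 0 0 0 0 0 0.0385;-0.2 0 0 0 0 0 0.0385;-0.2 0 0 0 0 0 0.0385;-0.2 0 0 0 0 0 0.0385;-0.2 0 0 0 0 0 0.0385;-0.2 0 0 0 0 0 0.0385;-0.2 0 0 0 0 0 0.0385;-0.2 0 0 0 0 0 0.0385;-0.2 0 0 0 0 0 0.0385;-0.2 0 0 0 0 0 0.0385' |tail -1
python3 -m pendant '-0.2 0 0 0 0 0 0.038;-0.2 -0.03 -0.0525 0 0 0 0;-0.2 -0.03 -0.0525 0 0 0 0;-0.2 -0.03 -0.0525 0 0 0 0;-0.2 -0.03 -0.0525 0 0 0 0;-0.2 0 0 0 0 0 0;-0.2 0 0 0 0 0 0;-0.2 0 0 0 0 0 0;-0.2 0 0 0 0 0 0' | tail -5
python3 - <<'E'
from h import *
plan(404.9,88.5,66,np.radians(-5))
E
```

```text
grip_force: 0.0
ee_pos: [405.1, 88.9, 376.4]
tool_rot: [-2.315, -2.123, -0.0]
wrist_force: [-0.3, -0.5, 0.4]
grip_width: 36.6
grip_force: 0.0
turn [-0.0001 -0.0002  0.0003] deg [-0.  -0.   0.1] shift(before turn) [-1.000e-03 -3.000e-04  3.027e-01] shift(after turn) [-0.0008 -0.0004  0.3027] t 36.38 j7 -0.55
```

```bash
python3 -m pendant '-0.2 0 0 0.05 0 0 0;-0.2 0 0 0.06 0 0 0;-0.2 0 0 0.06 0 0 0;-0.2 0 0 0.06 0 0 0;-0.2 0 0 0.04 0 0 0;-0.2 0 0 0.02 0 0 0;-0.2 0 0 0.01 0 0 0;-0.2 0 0 0 0 0 0;-0.2 0 0 0 0 0 0' | tail -5
python3 -m pendant '-1 0 0 0 0 0 0;-1 0 0 0 0 0 0;-1 0 0 0 0 0 0;-1 0 0 0 0 0 0;-1 0 0 0 0 0 0' | tail -5
python3 -m pendant '-1 0 0.008 0 0 0 0;-1 0 0.015 0 0 0 0;-1 0 0.023 0 0 0 0;-1 0 0.025 0 0 0 0;-1 0 0.025 0 0 0 0;-1 0 0.025 0 0 0 0;-1 0 0.025 0 0 0 0;-1 0 0.025 0 0 0 0;-1 0 0.025 0 0 0 0;-1 0 0.025 0 0 0 0;-1 0 0.02 0 0 0 0;-1 0 0.013 0 0 0 0'
python3 -m pendant '-1 0 0.01 0 0 0 0;-1 0 0.006 0 0 0 0;-1 0 0 0 0 0 0;-1 0 0 0 0 0 0;-1 0 0 0 0 0 0'
```

```text
ee_pos: [404.8, 89.0, 226.7]
tool_rot: [-2.315, -2.124, -0.0]
wrist_force: [-0.8, 0.4, -0.2]
grip_width: 36.6
grip_force: 0.0
ee_pos: [404.9, 88.5, 227.2]
tool_rot: [2.315, 2.122, 0.003]
wrist_force: [4.6, -3.2, -2.4]
grip_width: 8.1
grip_force: 28.2
time: 38.55
ee_pos: [531.9, 77.2, 227.1]
tool_rot: [2.316, 2.122, 0.0]
wrist_force: [-1.6, -0.7, 7.2]
grip_width: 7.5
grip_force: 30.0
time: 38.97
ee_pos: [539.5, 76.5, 227.1]
tool_rot: [2.315, 2.122, 0.001]
wrist_force: [1.6, -1.4, 5.0]
grip_width: 7.9
grip_force: 30.0
```

```bash
python3 -m pendant '-1 0 0.003 0 0 0 0;-1 0 0.003 0 0 0 0;-1 0 0 0 0 0 0;-1 0 0 0 0 0 0;-1 0 0 0 0 0 0'
python3 -m pendant '-1 0 0.004 0 0 0 0;-1 0 0.004 0 0 0 0;-1 0 0 0 0 0 0;-1 0 0 0 0 0 0;-1 0 0 0 0 0 0'
```

```text
time: 39.38
ee_pos: [540.3, 76.7, 227.0]
tool_rot: [-2.314, -2.123, 0.005]
wrist_force: [-8.9, -1.3, 15.3]
grip_width: 7.8
grip_force: 30.0
time: 39.8
ee_pos: [541.5, 76.9, 226.7]
tool_rot: [-2.31, -2.122, 0.014]
wrist_force: [-22.9, -1.2, 29.0]
grip_width: 8.2
grip_force: 30.0
```

Drawer is hard against its stop. I release, rise and look at the slider and clip.

```bash
python3 -m pendant '-1 0 -0.006 0 0 0 0;-1 0 -0.004 0 0 0 0;-0.2 0 0 0 0 0 0;-0.2 0 0 0 0 0 0;-0.2 0 0 0 0 0 0;-0.2 0 0 0 0 0 0;-0.2 0 0 -0.05 0 0 0;-0.2 0 0 -0.07 0 0 0;-0.2 0 0 -0.07 0 0 0;-0.2 0 0 -0.07 0 0 0;-0.2 0 0 -0.06 0 0 0;-0.2 0 0 -0.04 0 0 0' |tail -5
python3 -m pendant '-0.2 -0.038 0.0535 0 0 0 0;-0.2 -0.038 0.0535 0 0 0 0;-0.2 -0.038 0.0535 0 0 0 0;-0.2 -0.038 0.0535 0 0 0 0;-0.2 0 0 0 0 0 0;-0.2 0 0 0 0 0 0;-0.2 0 0 0 0 0 0;-0.2 0 0 0 0 0 0' |tail -5
python3 - <<'E'
from h import *
c=bot.camera("wrist");f=c["frame"];cv2.imwrite("pics/w9.png",f);np.save("w9.npy",c,allow_pickle=True)
for p in((697,78,128),(638,8.8,142),(628,211,155)):print(proj(c,p))
cv2.imwrite("pics/w9c.png",cv2.resize(f[0:300,180:580],None,fx=2,fy=2,interpolation=cv2.INTER_CUBIC))
E
```

```text
ee_pos: [541.1, 77.1, 409.9]
tool_rot: [2.314, 2.123, 0.004]
wrist_force: [0.6, -0.3, 0.2]
grip_width: 36.8
grip_force: 0.0
ee_pos: [640.2, -7.0, 406.6]
tool_rot: [-2.313, -2.125, 0.0]
wrist_force: [-0.3, 0.3, -0.4]
grip_width: 36.4
grip_force: 0.0
[398.78322838 101.36478749]
[312.41205902 224.35768664]
[ 252.06953566 -192.15893935]
```

View pics/w9c.png

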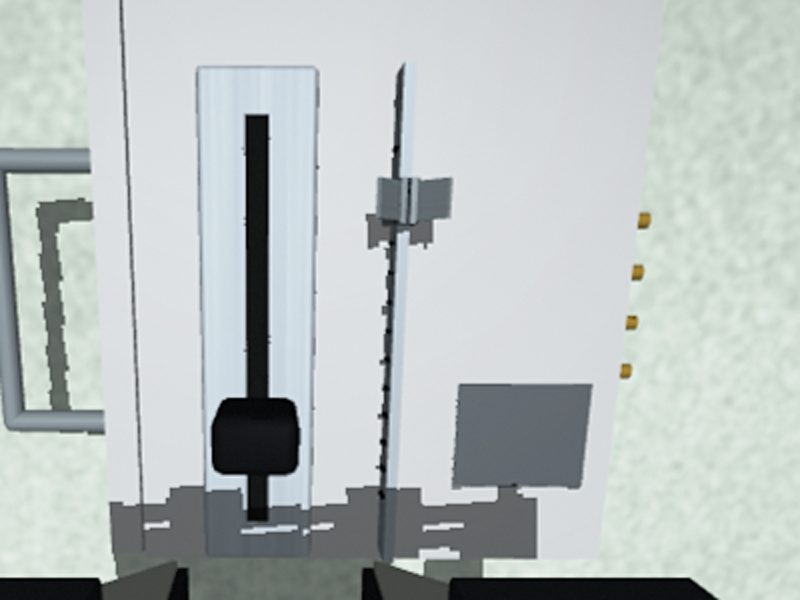

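Slider grip centre at crop (256,436), i.e. image (308,218). Clip flanges span crop rows 178–218, i.e. image row ~99. I triangulate the clip's y from this view and the earlier one.

```bash
python3 - <<'E'
from h import *
c=np.load("w9.npy",allow_pickle=True).item();f=cv2.cvtColor(c["frame"],6);g=cv2.cvtColor(cv2.imread("pics/w1.png"),6)
print("w9 cols");
for u in(395,400,403):print(u,f[82:118,u].tolist())
print("w1");
for u in(575,581,587):print(u,g[170:215,u].tolist())
print("row w9@v99",f[99,362:412].tolist());print("row w1@v194",g[194,520:600].tolist())
E
```

```text
w9 cols
395 [222, 222, 222, 222, 222, 223, 224, 194, 100, 106, 104, 104, 105, 105, 107, 105, 105, 107, 104, 105, 105, 105, 103, 105, 106, 107, 104, 98, 97, 96, 96, 95, 96, 96, 96, 95]
400 [222, 222, 221, 222, 221, 224, 210, 141, 103, 104, 105, 104, 106, 105, 106, 106, 107, 105, 105, 107, 105, 104, 104, 103, 104, 105, 105, 165, 228, 222, 222, 221, 222, 222, 222, 221]
403 [221, 221, 221, 221, 222, 225, 200, 98, 105, 103, 104, 105, 107, 106, 106, 107, 109, 109, 108, 111, 109, 107, 108, 109, 112, 110, 132, 195, 225, 222, 222, 222, 221, 222, 222, 222]
w1
575 [208, 208, 209, 208, 207, 208, 208, 208, 209, 209, 208, 208, 209, 211, 191, 114, 102, 102, 102, 101, 102, 102, 102, 103, 103, 100, 101, 100, 100, 99, 102, 102, 105, 159, 214, 210, 209, 209, 210, 209, 209, 209, 209, 209, 210]
581 [208, 208, 208, 208, 207, 207, 208, 208, 207, 208, 209, 208, 208, 209, 213, 188, 90, 102, 102, 101, 101, 103, 102, 102, 101, 102, 101, 102, 99, 99, 101, 100, 100, 107, 165, 213, 209, 209, 209, 209, 209, 209, 209, 209, 209]
587 [208, 207, 208, 207, 207, 207, 208, 207, 208, 208, 207, 208, 208, 208, 210, 203, 164, 99, 101, 101, 100, 102, 101, 101, 101, 102, 100, 99, 100, 98, 97, 100, 101, 100, 123, 180, 211, 209, 208, 208, 207, 209, 207, 209, 208]
row w9@v99 [224, 224, 224, 224, 227, 215, 166, 126, 117, 99, 100, 100, 100, 101, 100, 102, 100, 98, 121, 155, 148, 112, 54, 107, 174, 172, 152, 102, 106, 106, 106, 106, 106, 107, 105, 105, 105, 106, 105, 105, 104, 109, 118, 158, 212, 224, 221, 220, 221, 221]
row w1@v194 [213, 213, 213, 213, 213, 215, 210, 165, 91, 97, 98, 97, 97, 96, 98, 92, 69, 45, 46, 47, 46, 46, 46, 46, 45, 46, 46, 45, 46, 46, 47, 45, 37, 14, 31, 89, 135, 125, 94, 97, 139, 147, 118, 52, 96, 152, 146, 130, 97, 101, 102, 102, 101, 102, 101, 103, 102, 102, 103, 102, 101, 101, 102, 101, 101, 102, 103, 101, 99, 103, 152, 204, 209, 208, 207, 207, 207, 207, 206, 207]
```

```bash
python3 - <<'E'
from h import *
c=np.load("w9.npy",allow_pickle=True).item()
s,p,r=st();T=np.eye(4);T[:3,:3]=r;T[:3,3]=p;X=np.linalg.inv(T)@c["pose"]
W=np.eye(4);W[:3,:3]=R.from_rotvec([-2.302,-2.135,-0.008]).as_matrix();W[:3,3]=[520.59,60.41,405.19]
w=dict(c);w["pose"]=W@X
print("proj bar check",proj(w,(537,84.5,62)))
q=tri([(c,405,98.3),(w,590,195.3)]);print("flange tip tri",q,proj(c,q),proj(w,q))
a,b=onz(c,403,88.6,q[2]),onz(c,403,108.6,q[2]);print("width",np.linalg.norm(a-b))
for z in(91,110,128):
    print(z,onz(c,405,98.3,z))
d=onz(c,180+(256)/2,436/2,142);print("dose",d, "width",onz(c,286,218,142)-onz(c,329.5,218,142))
u=np.array([.0872,.9962]);x=np.array([.9962,-.0872])
print("dose unit y rel clip",(q[:2]-d[:2])@u,"x sep",(q[:2]-d[:2])@x)
E
```

```text
proj bar check [334.85562634 192.77031752]
flange tip tri [701.46391273  79.58098948 124.92840143] [404.96256647  98.37324176] [590.0484178  195.23778586]
width 11.69484348048718
91 [708.68201398  81.51665475  91.        ]
110 [704.65339872  80.45554473 110.        ]
128 [700.83681584  79.4502826  128.        ]
dose [635.61143294  13.09197401 142.        ] width [-27.08509835   2.30131493   0.        ]
dose unit y rel clip 71.97869344267853 x sep 59.80439821753646
```

```bash
python3 -m pendant '0 0 0 0 0 0 -0.0385;0 0 0 0 0 0 -0.0385;0 0 0 0 0 0 -0.0385;0 0 0 0 0 0 -0.0385;0 0 0 0 0 0 -0.0385;0 0 0 0 0 0 -0.0385;0 0 0 0 0 0 -0.0385;0 0 0 0 0 0 -0.0385;0 0 0 0 0 0 -0.0385;0 0 0 0 0 0 -0.0385;0 0 0 0 0 0 -0.0385;0 0 0 0 0 0 -0.0385' |tail -1
python3 -m pendant '0 0 0 0 0 0 -0.038;0 0.0095 0.035 0 0 0 0;0 0 0 0 0 0 0;0 0 0 0 0 0 0;0 0 0 0 0 0 0;0 0 0 0 0 0 0' | tail -5
python3 - <<'E'
from h import *
plan(637,11,130,np.radians(85))
E
```

```text
grip_force: 0.0
ee_pos: [637.6, 9.1, 406.8]
tool_rot: [0.137, 3.138, -0.001]
wrist_force: [1.0, -0.4, 0.2]
grip_width: 46.1
grip_force: 0.0
turn [-0.0003  0.0001 -0.    ] deg [-0.  0. -0.] shift(before turn) [0.0017 0.0039 0.2356] shift(after turn) [0.0016 0.0037 0.2356] t 43.02 j7 1.02
```

```bash
python3 -m pendant '0 0.0015 0.003 0.05 0 0 0;0 0 0 0.05 0 0 0;0 0 0 0.05 0 0 0;0 0 0 0.045 0 0 0;0 0 0 0.025 0 0 0;0 0 0 0.015 0 0 0;0 0 0 0 0 0 0;0 0 0 0 0 0 0;0 0 0 0 0 0 0' | tail -5
python3 -m pendant '-1 0 0 0 0 0 0;-1 0 0 0 0 0 0;-1 0 0 0 0 0 0;-1 0 0 0 0 0 0;-1 0 0 0 0 0 0;-1 0 0 0 0 0 0' | tail -5
python3 - <<'E'
from h import *
s,p,r=st();print(p+159*r[:,2]);u=np.array([.0872,.9962])
print("to clip y",(np.array([701.4,79.6])-p[:2])@u/500, r.T@np.array([*u,0]))
E
```

```text
ee_pos: [637.5, 11.4, 290.6]
tool_rot: [0.136, 3.137, 0.001]
wrist_force: [-0.1, 0.5, -0.1]
grip_width: 45.7
grip_force: 0.0
ee_pos: [637.1, 11.0, 289.5]
tool_rot: [0.136, 3.138, -0.001]
wrist_force: [-0.2, -0.3, 2.5]
grip_width: 19.9
grip_force: 30.0
[637.15125556  10.92617582 130.47258508]
to clip y 0.14792458229848174 [-5.42379274e-04  1.00000894e+00 -3.33729631e-04]
```

```bash
python3 -m pendant '-1 0 0.01 0 0 0 0;-1 0 0.02 0 0 0 0;-1 0 0.02 0 0 0 0;-1 0 0.02 0 0 0 0;-1 0 0.02 0 0 0 0;-1 0 0.02 0 0 0 0;-1 0 0.02 0 0 0 0;-1 0 0.01 0 0 0 0;-1 0 0.008 0 0 0 0;-1 0 0 0 0 0 0;-1 0 0 0 0 0 0;-1 0 0 0 0 0 0' | tail -6
python3 - <<'E'
from h import *
s,p,r=st();u=np.array([.0872,.9962])
print(p+159*r[:,2],"residual mm",(np.array([701.4,79.6])-(p+159*r[:,2])[:2])@u)
E
```

```text
time: 45.27
ee_pos: [643.6, 85.3, 289.5]
tool_rot: [0.135, 3.138, 0.001]
wrist_force: [1.6, 2.1, 5.3]
grip_width: 20.1
grip_force: 30.0
[643.76141009  85.4327518  130.49137838] residual mm -0.7845023063875374
```

```bash
python3 -m pendant '0 0 0 0 0 0 0;0 0 0 0 0 0 0;0 0 0 0 0 0 0;0 0 0 0 0 0 0;0 0 0 -0.04 0 0 0;0 0 0 -0.06 0 0 0;0 0 0 -0.07 0 0 0;0 0 0 -0.06 0 0 0;0 0 -0.06 0 0 0 0;0 0 -0.07 0 0 0 0;0 0 0 0 0 0 0' | tail -1
python3 -m pendant '0 0 0 0 0 0 0.0385;0 0 0 0 0 0 0.0385;0 0 0 0 0 0 0.0385;0 0 0 0 0 0 0.0385;0 0 0 0 0 0 0.0385;0 0 0 0 0 0 0.0385;0 0 0 0 0 0 0.0385;0 0 0 0 0 0 0.0385;0 0 0 0 0 0 0.0385;0 0 0 0 0 0 0.0385;0 0 0 0 0 0 0.0385;0 0 0 0 0 0 0.0385' |tail -1
python3 -m pendant '-1 0 0 0 0 0 0.038;-1 0 0 0 0 0 0;-1 0 0 0 0 0 0;-1 0 0 0 0 0 0;-1 0 0 0 0 0 0;-1 0 0 0 0 0 0' |tail -5
python3 - <<'E'
from h import *
c=bot.camera("wrist");f=c["frame"];np.save("w10.npy",c,allow_pickle=True)
for p in((701.4,79.6,125),(643.8,85.4,142),(628,211,155)):print(proj(c,p))
cv2.imwrite("pics/w10c.png",cv2.resize(f[0:300,180:580],None,fx=2,fy=2,interpolation=cv2.INTER_CUBIC))
g=cv2.cvtColor(f,6);u=int(proj(c,(643.8,85.4,142))[0])
m=np.where(g[:280,u]<40)[0];print("dark rows at slider col",m)
E
```

```text
grip_force: 0.0
grip_force: 0.0
ee_pos: [637.8, 20.0, 404.0]
tool_rot: [-2.313, -2.125, 0.0]
wrist_force: [0.3, 0.2, 0.7]
grip_width: 10.4
grip_force: 0.0
[410.69513638 142.75541105]
[318.81460558 142.05034281]
[ 263.49331175 -126.24972048]
dark rows at slider col [101 102 103 104 105 106 107 108 109 110 111 112 113 114 115 116 117 118
 119 120 121 122 123 124 125 126 127 128 129 130 131 132 133 134 135 136
 137 138 139 140 141 142 143 144 145 146 147 148 149 150 151 152 153 154
 155 156 157 158 159 160 161 162 163 164 165 166 167 168 169 170 171 172
 173 174 175 176 177 178 179 180 181 182 183 184 185 186 187 188 189 190
 191 192 193 194 195 196 197 198 199 200 201 202 203 204 205 206 207 208
 209 210 211 212 213 214 215 216 217 218 219 220 221 222 223 224 225 226
 227 228 229 230 231 232 233 234 235 236 237 238 239 240 241 242 243 244
 245 246 247 248 249 250 251 252 253 254 255 256 257 258 259 260 261 262
 263 264 265 266 267 268 269 270 271 272 273 274 275 276 277 278 279]
```

View pics/w10c.png

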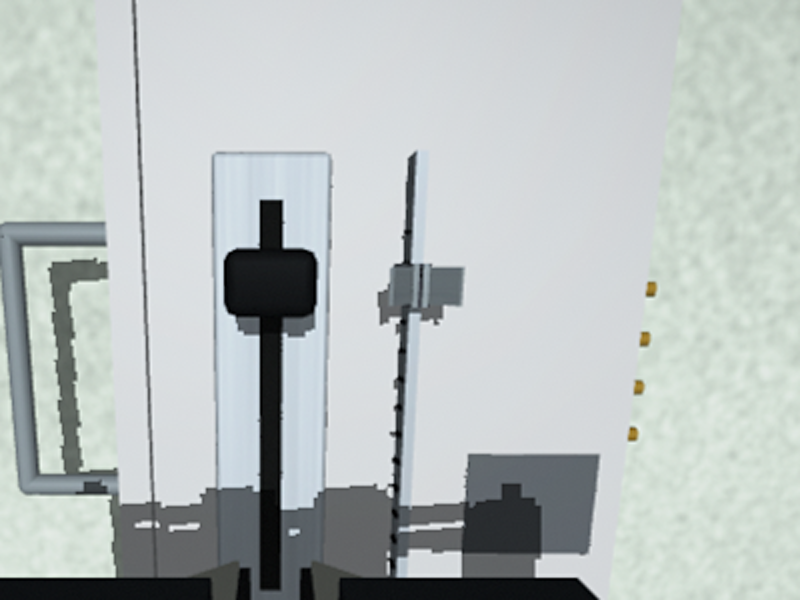

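Slider at crop row 282 and clip at 286, which is what "level" predicts within 1 mm. Now the lever pad: the top-view cast and the hinge geometry agree at (627.5,211).

```bash
python3 - <<'E'
from h import *
plan(621.5,211,184,np.radians(-5))
E
```

```text
turn [-0.     -0.      0.0006] deg [-0.  -0.   0.1] shift(before turn) [ 0.3778 -0.065   0.1222] shift(after turn) [ 0.3777 -0.0657  0.1222] t 47.73 j7 -0.4
```

```bash
python3 -m pendant '-1 0.063 -0.011 0 0 0 0;-1 0.063 -0.011 0 0 0 0;-1 0.063 -0.011 0 0 0 0;-1 0.063 -0.011 0 0 0 0;-1 0.063 -0.011 0 0 0 0;-1 0.063 -0.011 0 0 0 0;-1 0 0 0.04 0 0 0;-1 0 0 0.04 0 0 0;-1 0 0 0.03 0 0 0;-1 0 0 0.012 0 0 0;-1 0 0 0 0 0 0;-1 0 0 0 0 0 0'
python3 - <<'E'
from h import *
plan(621.5,211,130,np.radians(-5))
E
```

```text
time: 48.73
ee_pos: [621.4, 211.2, 343.6]
tool_rot: [-2.315, -2.123, -0.0]
wrist_force: [-0.0, 0.2, 0.3]
grip_width: 0.7
grip_force: 0.0
turn [ 0.     -0.0001  0.0003] deg [ 0. -0.  0.] shift(before turn) [-0.0004  0.0002  0.1092] shift(after turn) [-0.0003  0.0002  0.1092] t 48.73 j7 -0.73
```

```bash
python3 -m pendant '-1 0 0 0.015 0 0 0;-1 0 0 0.015 0 0 0;-1 0 0 0.015 0 0 0;-1 0 0 0.015 0 0 0;-1 0 0 0.015 0 0 0;-1 0 0 0.01 0 0 0;-1 0 0 0 0 0 0;-1 0 0 0 0 0 0'
python3 -m pendant '-1 0 0 0.008 0 0 0;-1 0 0 0.006 0 0 0;-1 0 0 0 0 0 0;-1 0 0 0 0 0 0'
python3 -m pendant '-1 0 0 0.005 0 0 0;-1 0 0 0.004 0 0 0;-1 0 0 0 0 0 0;-1 0 0 0 0 0 0'
```

```text
time: 49.4
ee_pos: [620.9, 211.6, 300.1]
tool_rot: [-2.314, -2.123, 0.001]
wrist_force: [-2.7, 1.9, 4.6]
grip_width: 0.4
grip_force: 2.2
time: 49.73
ee_pos: [621.1, 211.5, 293.6]
tool_rot: [-2.315, -2.124, 0.0]
wrist_force: [-1.9, 0.9, 2.6]
grip_width: 0.4
grip_force: 1.4
time: 50.07
ee_pos: [621.1, 211.5, 289.5]
tool_rot: [-2.315, -2.123, -0.0]
wrist_force: [-4.4, 0.2, 7.6]
grip_width: 0.5
grip_force: 3.2
```

```bash
python3 -m pendant '-1 0 0 0.003 0 0 0;-1 0 0 0.003 0 0 0;-1 0 0 0 0 0 0;-1 0 0 0 0 0 0'
python3 -m pendant '-1 0 0 0.003 0 0 0;-1 0 0 0.003 0 0 0;-1 0 0 0 0 0 0;-1 0 0 0 0 0 0'
```

```text
time: 50.4
ee_pos: [621.1, 211.5, 286.6]
tool_rot: [-2.315, -2.123, -0.0]
wrist_force: [-4.0, 0.8, 6.8]
grip_width: 0.5
grip_force: 3.4
time: 50.73
ee_pos: [621.1, 211.5, 283.9]
tool_rot: [2.315, 2.123, 0.0]
wrist_force: [-6.0, 0.5, 8.5]
grip_width: 0.5
grip_force: 4.5
```

```bash
python3 -m pendant '-1 0 0 0.003 0 0 0;-1 0 0 0.003 0 0 0;-1 0 0 0 0 0 0;-1 0 0 0 0 0 0' | tail -6
python3 - <<'E'
from h import *
s=bot.camera("scene")["frame"];t=bot.camera("top")["frame"]
cv2.imwrite("pics/s11.png",np.hstack([cv2.resize(s[150:300,290:450],None,fx=2.5,fy=2.5,interpolation=cv2.INTER_CUBIC),cv2.resize(t[140:280,200:350],(400,375),interpolation=cv2.INTER_CUBIC)]))
E
```

```text
time: 51.07
ee_pos: [621.0, 211.7, 283.4]
tool_rot: [2.315, 2.123, 0.002]
wrist_force: [-12.2, -3.4, 30.6]
grip_width: 0.4
grip_force: 14.8
```

View pics/s11.png

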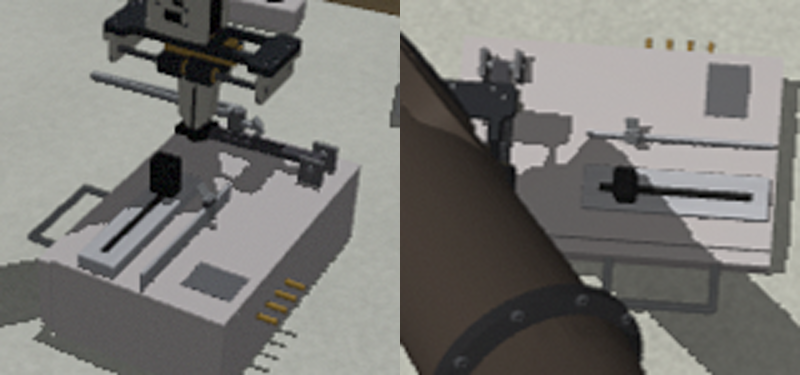

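Force rose to 30 N at the bottom stop and the picture shows the lever lying flat. I lift off, clear the view and check numerically that it stays down.

```bash
python3 -m pendant '-1 0 0 -0.01 0 0 0;-1 0 0 -0.02 0 0 0;-1 0 0 -0.04 0 0 0;-1 0 0 -0.07 0 0 0;-1 0 0 -0.07 0 0 0;-1 0 0 -0.07 0 0 0;-1 -0.07 0 0 0 0 0;-1 -0.07 0 0 0 0 0;-1 -0.07 0 0 0 0 0;-1 -0.07 0 0 0 0 0;-1 -0.07 0 0 0 0 0;-1 -0.07 0 0 0 0 0' | tail -6
python3 -m pendant '-1 -0.07 0 0 0 0 0;-1 -0.07 0 0 0 0 0;-1 -0.07 0 0 0 0 0;-1 -0.07 0 0 0 0 0;-1 -0.07 0 0 0 0 0;-1 -0.07 0 0 0 0 0;-1 0 0 0 0 0 0;-1 0 0 0 0 0 0;-1 0 0 0 0 0 0' | tail -6
python3 - <<'E'
from h import *
def U(x,y,z):return (684+x*.9962+y*.0872,77.5-x*.0872+y*.9962,z)
for n in("top","scene"):
    t=bot.camera(n);f=t["frame"];o=cv2.imread(f"pics/{n}0.png");print(n,"pad px up",proj(t,U(-68,128,155)).round(),"down",proj(t,U(-77,128,111)).round())
    for nm,q in(("now",f),("start",o)):
        u,v=proj(t,U(-70,128,130)).astype(int)
        m=(cv2.cvtColor(q,6)[v-25:v+25,u-25:u+25]<22).astype(np.uint8)
        k,_,st_,ce=cv2.connectedComponentsWithStats(m)
        print(nm,[(st_[i,4],(ce[i]+[u-25,v-25]).round(1).tolist()) for i in range(1,k) if st_[i,4]>15])
t=bot.camera("top");o=cv2.imread("pics/top0.png")
d=(cv2.absdiff(t["frame"],o).max(2)>40)
for nm,(u,v) in dict(green=(374,290),yellow=(494,307),ring=(391,179),suction=(463,195),tweezer=(164,273),handle=(300,246)).items():print(nm,d[v-14:v+14,u-14:u+14].sum())
E
```

```text
time: 52.17
ee_pos: [602.9, -0.4, 420.2]
tool_rot: [2.315, 2.122, -0.0]
wrist_force: [-0.1, -0.2, -0.2]
grip_width: 0.4
grip_force: 0.0
time: 52.92
ee_pos: [584.9, -207.4, 420.0]
tool_rot: [-2.316, -2.122, -0.0]
wrist_force: [-0.2, 0.6, 0.5]
grip_width: 0.1
grip_force: 0.0
top pad px up [229. 213.] down [232. 219.]
now []
start [(np.int32(142), [229.2, 214.2])]
scene pad px up [372. 183.] down [368. 197.]
now [(np.int32(46), [366.5, 199.8]), (np.int32(25), [355.2, 213.7])]
start [(np.int32(94), [371.3, 184.8])]
green 0
yellow 696
ring 0
suction 556
tweezer 0
handle 0
```

The pad now sits at scene (366,200), matching the predicted down position (368,197), and it stays there with the arm clear. The handle pixels are the same as at the start, so the drawer is shut. Handing in.

```bash
python3 -c "
from rig import bot
print(bot.close_job())"
```

```text
the job is handed in; nothing more can be done
None
```

I handed the job in at about 53 s: all four white bottles stand in the tray, the drawer is shut, the slider is level with the clip to about 1 mm, and the lever stays down on its own; the tweezer, feeding ring, suction-cup holder and the green and yellow look-alikes were never handled, but the arm hid the holder and the yellow one in the last camera check.

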